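# Load a core plate and lift it level off its stand

### The arm

A 7-joint arm with a two-finger parallel gripper is mounted at the origin on the work surface. World frame = base frame: x ahead of the robot, y to its left, z up, the work surface at z = 0. Lengths are in mm, angles in rad, forces in N, time in s.
With the tool pointing down it reaches from about 400 to 875 mm from the base axis. Payload 4.4 kg.
Tool frame: the origin (TCP) lies midway between the tips of the shut fingers; the grasp point (between the pads) lies 19 mm behind it; z points along the fingers, y is the line along which they close (so a half turn about z gives the same grasp; the last joint's range is limited). The gripper opens to 85 mm and grips with 20 to 120 N. Pads are 22 mm wide; open, the fingers measure 114 mm over their backs; the gripper's body (76 mm by 85 mm) begins 54 mm behind the grasp point. The pads swing forward as they close: fully open they stand 13 mm farther back than shut.
Start: joints at [1.068, 0.628, 0.038, 1.517, -0.027, 0.996, -0.02], TCP at [275.006, -588.973, 231.313] pointing down, gripper open.
Joint ranges: [-3.06, 3.06], [-0.37, 2.12], [-1.25, 1.32], [0.18, 2.47], [-1.1, 4.24], [0.23, 1.98], [-2.94, 2.94]. Speed limits (rad/s): [2.57, 2.57, 3.14, 3.14, 3.14, 3.14, 3.14].

### API

Orientations are given as [roll, pitch, yaw] about the fixed x, y, z axes, in that order (R = Rz(yaw) Ry(pitch) Rx(roll)).
In Python, from cell import ctrl gives the robot as it stands. The module is installed in compiled form; this text tells all that it offers.
- The arm moves only by the tool step_arm, never from a script. Its argument "commands" is one flat list of numbers, 7 for each row, row after row: the shift along the tool's x, y, z in cm, then the turn, a rotation vector about the tool's x, y, z in rad, then the opening, from 0 (shut) to 1 (fully open). A call has 1 to 10 rows; each row is the pose to reach, as a shift and turn from the pose commanded when the call began, along the tool's axes at that moment; what a row does not reach only later rows make up. A row lasts 1/10 s, in which the tool goes at most 50 mm and 8.59 degrees, less where a joint would pass 70% of its speed; a pose out of reach is approached as far as the arm can. A call with a gripper value outside its range is refused whole. The fingers move at their own pace and stop on an object; the grip force is fixed at half the most. Time passes only in rows, so rows that repeat a pose let the fingers close. It gives the time, the measured TCP pose, the force, the opening and the grip force at its end, in the units of the state.
- ctrl.read_state(): the state, without advancing time (a new reading comes with each control period).
- ctrl.get_image(name): name is "scene" or "top" or "wrist"; returns a dict with "image" (480x640x3 uint8, red, green, blue), "range_z" (480x640 float32, mm along the optical axis (not along the pixel's ray), 0 where there is no reading), "vfov" (degrees; the focal length in pixels is half the picture's height over the tangent of half this angle, whatever the lens; pixels are square), "cx", "cy" (the principal point, pixels), "world_to_cam" (4x4, takes a point from world to camera coordinates). Camera axes: x right, y down, z forward; pixel columns grow to the right and rows downward; lengths in mm; the calibration is good to about 2 mm. A picture is of the moment at which its call begins.
- ctrl.finish_job(): hands the job in; it is judged then, once.
The state is a dict: "clock": time; "qpos": joint angles; "qd": joint speeds; "tau": joint torques, N m; "eef_pos": TCP position; "tool_rot": TCP orientation; "force": force on the tool from outside, world axes, zero at the start; "torque": the same for the moment, N m; "width": finger opening in mm; "gripper_force": force on a finger pad.
Only numpy, scipy, OpenCV 4.12 (cv2) and the standard library are available. Lean on these libraries where they do the work, as an engineer would, in place of code of your own. Each camera call takes 0.05 s, during which the arm holds its last target. There are 200 camera calls.

### The job

Lower (do not drop) the two cream ceramic cores one after the other, upright and print down, into the two seats of the aluminium core plate on the blue stand, letting go of each once its shoulder rests on the plate. Then take the loaded plate by the tee of its bronze lifting pin, lift it straight up and finish still holding it, level and steady, about 10 cm clear above the stand with both cores seated. Keep the cores upright throughout and do not disturb the brass rammer head, the jar or the ring gauge.

Things in the scene. Friction and masses are not known exactly. Their poses are not given: they have to be found in the camera images.
- stand: Fixed assembly stand: blue base 110 x 264 mm with a dark steel bearer at each end (along its y axis), on whose ledges, 45 mm above the bench, the plate lies. Lips and corner lugs round the plate's ends rise 8 mm above the ledges, with about 2 to 3 mm of play. Origin on the bench under its middle, z up. Its place and yaw differ each time.
- core_plate: Loose aluminium core plate 80 x 240 x 10 mm (x, y, z), about 0.64 kg with its lifting pin, lying flat on the stand. Origin at the centre of its underside, z up. Two round through seats of diameter 31 mm, one 85 mm to either side of the middle along y; the bronze lifting pin stands in the middle. With a core seated, the core's shoulder lies on the plate's top, its print reaches 4 mm below the plate and its stem stands to 66 mm above the plate's underside.
- lifting_pin: Bronze lifting pin fixed upright in the middle of the core plate: flange diameter 26 mm, shank diameter 14, and a tee bar across its top, 14 x 56 x 16 mm (x, y, z), reaching from 62 to 78 mm above the plate's underside. Same origin and axes as the plate; moves with it.
- tee (a point): Centre of the tee bar, 70 mm above the plate's underside. The bar runs along the plate's y, so it is gripped across the plate's x (14 mm wide flat sides). Axes as the plate.
- seat_l (a point): Centre of the mouth of the seat at +y of the plate, on the plate's top face, 10 mm above its underside. A fully seated core has its origin 14 mm below this point. Axes as the plate.
- seat_r (a point): The same for the seat at -y of the plate.
- core_a: Cream ceramic core, 70 mm tall overall, 0.11 kg, standing on the bench on its print. From the bottom: tapered print 14 mm long (diameter 23 at the foot, 28 at the top), shoulder collar diameter 42 from 14 to 22 mm, then a plain round stem diameter 30 from 22 to 70 mm, to be gripped. Origin at the centre of its underside, z up along its axis. Both cores are alike and either fits either seat.
- core_b: Cream ceramic core, 70 mm tall overall, 0.11 kg, standing on the bench on its print. From the bottom: tapered print 14 mm long (diameter 23 at the foot, 28 at the top), shoulder collar diameter 42 from 14 to 22 mm, then a plain round stem diameter 30 from 22 to 70 mm, to be gripped. Origin at the centre of its underside, z up along its axis. Both cores are alike and either fits either seat.
- rammer_head: Brass rammer head, a bystander: round, 60 mm tall, diameter 46 at the foot and 26 at the neck, standing upright near the cores (it may stand in any of three places with them). Origin at the centre of its underside.
- paste: Closed jar of core paste with a red cap, a bystander, diameter 60 mm, 130 tall, standing beyond the cores at the left. Origin at the centre of its underside.
- ring_gauge: Steel ring gauge, a bystander, outer diameter 66 mm, 18 high, lying flat at the far middle. Origin at the centre of its underside.

How it is judged:
By the outcome, as a careful person would: the job done as asked, in the order asked, and still so for the second after the job is handed in, while the arm keeps its last pose, push and grip.
It also fails if it takes over 72 s, if anything falls off the work surface, if the arm or the gripper's body presses on something with over 40 N, if the wrist force passes 120 N, or if a joint passes its speed limit or range.

## Working session

There is one attempt and no reset: what is moved stays moved. The work goes in short steps, Python scripts to look and compute and a tool call to move; the robot and the scene stay as the last step left them, time stands still between calls to the robot, and variables do not carry over. Pictures are saved under pics/ and viewed, at most 10 in all, crops included, and the job is handed in when it is done.

Besides the shell and the picture viewer there is one more tool, called by a JSON object that holds its "method" and its "body", one argument or row to a line. step_arm: Moves the arm, as the interface text tells. Its arguments: {"type":"object","properties":{"commands":{"type":"array"}},"required":["commands"]}

```bash
mkdir -p pics
cat > h.py <<'E'
import numpy as np, cv2
from cell import ctrl
from scipy.spatial.transform import Rotation as R
def shot(n,f=None):
    d=ctrl.get_image(n)
    if f: cv2.imwrite(f'pics/{f}.png',d['image'][:,:,::-1])
    return d
def cloud(d):
    f=240/np.tan(np.radians(d['vfov']/2)); z=d['range_z'].astype(float)
    v,u=np.mgrid[:480,:640]
    p=np.stack([(u-d['cx'])/f*z,(v-d['cy'])/f*z,z],-1)
    M=np.linalg.inv(d['world_to_cam']); w=p@M[:3,:3].T+M[:3,3]
    w[z==0]=np.nan
    return w
def ray(d,uv,h):
    f=240/np.tan(np.radians(d['vfov']/2)); M=np.linalg.inv(d['world_to_cam'])
    uv=np.atleast_2d(uv).astype(float)
    r=np.c_[(uv[:,0]-d['cx'])/f,(uv[:,1]-d['cy'])/f,np.ones(len(uv))]@M[:3,:3].T
    o=M[:3,3]; return o+r*((h-o[2])/r[:,2])[:,None]
E
python3 - <<'E'
from h import *
np.set_printoptions(precision=2,suppress=True)
for n in('top','scene'):
    d=shot(n,n+'0'); print(n,d['vfov'],d['cx'],d['cy'],np.linalg.inv(d['world_to_cam'])[:3]); np.savez(n+'0',**d)
print(ctrl.read_state())
E
```

```text
top 57.72553092406195 320.2622852613164 237.4576696378239 [[ -0.02  -0.99   0.15 456.83]
 [ -1.     0.01  -0.02  42.9 ]
 [  0.02  -0.15  -0.99 943.71]]
scene 45.859106433916175 321.6534779408567 236.20280725842738 [[  -0.09    0.71   -0.7  1289.94]
 [   1.      0.07   -0.06   97.88]
 [   0.     -0.7    -0.71  824.75]]
{'clock': 0.1, 'qpos': array([ 1.07,  0.63,  0.04,  1.52, -0.03,  1.  , -0.02]), 'qd': array([ 0., -0., -0., -0.,  0.,  0.,  0.]), 'tau': array([  0.  , -56.45,   1.23, -19.4 ,   0.01,   0.01,   0.  ]), 'eef_pos': array([ 274.75, -588.44,  230.48]), 'tool_rot': array([-3.14,  0.  ,  0.44]), 'force': array([-0.09, -0.73, -0.7 ]), 'torque': array([ 0.03,  0.01, -0.  ]), 'gripper_force': 0.0, 'width': 85.3963664444449}
```

View pics/top0.png

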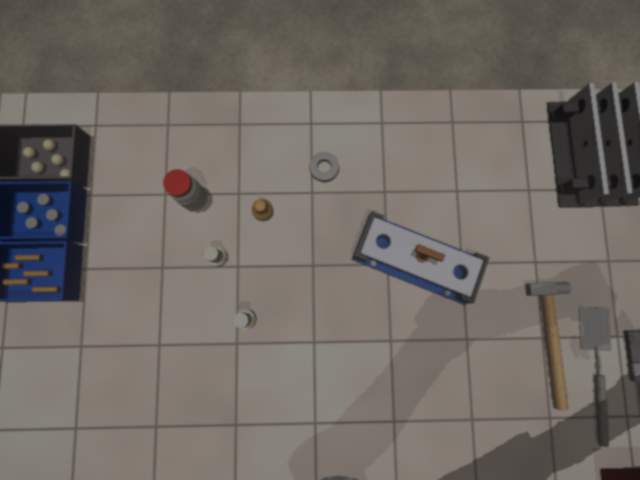

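View pics/scene0.png

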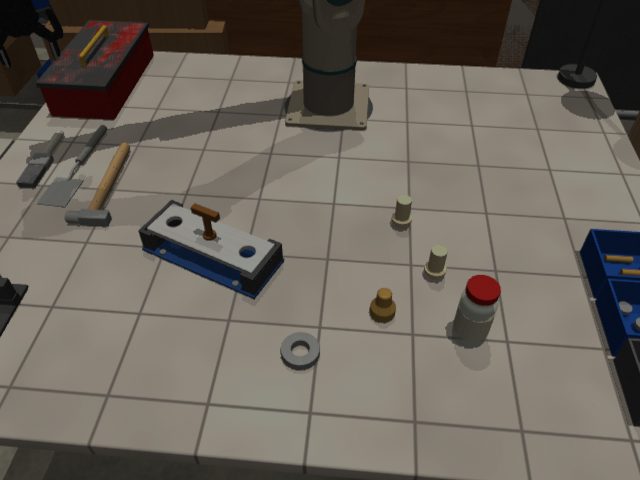

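The top view shows cores at about (214,254) and (244,319), rammer (262,209), jar (180,185), ring (324,166), and the plate with its tee at (428,254) and seats at (383,241) and (460,271). The scene view shows the same layout: cores (403,212) and (437,262), plate at (208,240).

```bash
cat > m.py <<'E'
from h import *
np.set_printoptions(precision=1,suppress=True)
def circ(m):
    c=max(cv2.findContours(m.astype(np.uint8),0,1)[0],key=cv2.contourArea)
    return cv2.minEnclosingCircle(c)
for n in('top','scene'):
    d=dict(np.load(n+'0.npz')); w=cloud(d); print(n)
    def win(c,r):
        m=np.zeros((480,640),bool); m[c[1]-r:c[1]+r,c[0]-r:c[0]+r]=1; return m
    P={'top':dict(a=(214,254),b=(244,319),ram=(262,209),jar=(180,185),ring=(324,166)),'scene':dict(a=(437,262),b=(403,212),ram=(384,304),jar=(478,310),ring=(300,350))}[n]
    for k,c in P.items():
        m=win(c,30)&(w[...,2]>8); zt=np.nanpercentile(w[...,2][m],97); t=m&(w[...,2]>zt-5)
        x=w[t]; print(k,'ztop',zt,'mean',x.mean(0),'mid',(x.min(0)+x.max(0))/2,'ext',np.ptp(x,axis=0)[:2],'col',d['image'][t].mean(0),t.sum())
    c={'top':(421,257),'scene':(211,245)}[n]
    W=win(c,80)
    im=d['image'].astype(int); hsv=cv2.cvtColor(d['image'],cv2.COLOR_RGB2HSV)
    tee=W&(w[...,2]>98); x=w[tee]; print('tee z',np.nanpercentile(x[:,2],[10,50,90]),x.mean(0))
    r=cv2.minAreaRect(x[:,:2].astype(np.float32)); print(r)
    pl=W&(w[...,2]>48)&(w[...,2]<62)&(hsv[...,1]<60)&(hsv[...,2]>110)
    x=w[pl]; print('plate z',np.median(x[:,2]),cv2.minAreaRect(x[:,:2].astype(np.float32)),pl.sum())
    zt=np.median(x[:,2])
    # holes: interior contours of plate mask
    m=cv2.morphologyEx(pl.astype(np.uint8),cv2.MORPH_OPEN,np.ones((2,2)))
    cs,hi=cv2.findContours(m,cv2.RETR_CCOMP,cv2.CHAIN_APPROX_NONE)
    for q,h in zip(cs,hi[0]):
        A=cv2.contourArea(q)
        if A>30:
            g=ray(d,q[:,0],zt)[:,:2].astype(np.float32)
            if h[3]>=0 and len(q)>5: e=cv2.fitEllipse(g); print('hole',A,e,cv2.fitEllipse(q)[0])
            else: print('outer',A,cv2.minAreaRect(g))
E
python3 m.py
```

```text
top
a ztop 72.60323436538222 mean [564.1 248.2  70.4] mid [564.4 248.1  72. ] ext [28.6 26.8] col [132.3 130.8 121.3] 162
b ztop 72.3558244510411 mean [431.  186.6  70.2] mid [430.9 186.7  70.5] ext [27.2 29.7] col [132.9 131.4 126.2] 176
ram ztop 62.219752542148576 mean [664.1 151.3  60. ] mid [663.9 151.8  60.8] ext [23.4 23.2] col [119.3  96.1  59.5] 109
jar ztop 132.6226761535606 mean [694.9 301.9 130.6] mid [695.4 302.  131.7] ext [52.1 52.8] col [118.6  45.7  42.7] 569
ring ztop 21.648204470247215 mean [762.1  15.3  18.7] mid [761.4  15.2  20.3] ext [64.3 62.2] col [110.7 108.2 105.6] 413
tee z [115.5 122.1 124.6] [ 553.  -180.1  121.1]
((553.558837890625, -181.37120056152344), (56.05366134643555, 14.083792686462402), 67.06263732910156)
plate z 55.067985968583685 ((554.1692504882812, -181.86923217773438), (239.8136444091797, 81.1226806640625), 67.1596908569336) 3669
outer 4312.0 ((551.9756469726562, -183.4612274169922), (239.03085327148438, 79.87242126464844), 67.2105941772461)
hole 212.0 ((518.9161987304688, -262.2569274902344), (33.40127182006836, 34.50212478637695), 106.4843
[... 969 characters left out ...]
109.2 120.3 123.4] [ 559.7 -180.9  117.5]
((556.9060668945312, -182.64442443847656), (57.87358093261719, 17.02190399169922), 68.18521881103516)
plate z 54.49795381272202 ((554.5098266601562, -182.89939880371094), (241.50306701660156, 81.65751647949219), 67.42682647705078) 3041
outer 3210.5 ((557.49267578125, -179.72677612304688), (238.63687133789062, 79.0407943725586), 67.33125305175781)
hole 191.5 ((590.758056640625, -101.41121673583984), (33.30023956298828, 34.608970642089844), 120.97509002685547) (247.90432739257812, 252.37733459472656)
hole 173.5 ((525.4757690429688, -257.8198547363281), (33.88289260864258, 35.889827728271484), 105.67903137207031) (174.70196533203125, 222.37425231933594)
```

```bash
cat >> h.py <<'E'
def rel(p,yaw):
    s=ctrl.read_state(); A=R.from_euler('xyz',s['tool_rot']); B=R.from_euler('xyz',[np.pi,0,np.radians(yaw)])
    print('pos',s['eef_pos'].round(1),'yaw',np.degrees(s['tool_rot'][2]).round(2),'w',round(s['width'],1),'t',s['clock'])
    print('shift cm',A.inv().apply(np.array(p)-s['eef_pos']).round(1+1)/10,'turn',(A.inv()*B).as_rotvec().round(4))
E
python3 -c "
from h import *
rel([530,-180,330],67.2)"
```

```text
pos [ 274.8 -588.4  230.5] yaw 25.02 w 85.4 t 0.1
shift cm [ 40.406 -26.23   -9.906] turn [-1.700e-03 -6.000e-04 -7.361e-01]
```

{"method": "step_arm", "body": {
  "commands": [4,-2.6,-1,0,0,-0.074,1,8,-5.2,-2,0,0,-0.147,1,12,-7.8,-3,0,0,-0.22,1,16,-10.5,-4,0,0,-0.294,1,20.2,-13.1,-5,0,0,-0.368,1,24.2,-15.7,-6,0,0,-0.442,1,28.3,-18.4,-7,0,0,-0.515,1,32.3,-21,-8,0,0,-0.589,1,36.4,-23.6,-9,0,0,-0.662,1,40.4,-26.2,-9.9,-0.002,0,-0.736,1]
}}

```text
clock: 1.1
eef_pos: [530.9, -178.9, 330.6]
tool_rot: [3.14, 0.001, 1.176]
force: [0.1, 0.2, 0.8]
width: 85.6
gripper_force: 0.0
```

{"method": "step_arm", "body": {
  "commands": [0,0,0,0,0,0,1,0,0,0,0,0,0,1,0,0,0,0,0,0,1]
}}

```text
clock: 1.4
eef_pos: [529.3, -181.9, 329.7]
tool_rot: [3.141, 0.002, 1.171]
force: [0.4, -0.5, 1.3]
width: 85.3
gripper_force: 0.0
```

```bash
python3 -c "
from h import *
d=shot('wrist','w1'); np.savez('w1',**d); M=np.linalg.inv(d['world_to_cam']); print(d['vfov'],M.round(2))
rel([432,140,300],67.2)"
```

```text
69.5591265392878 [[ 9.2000e-01 -3.7000e-01 -1.2000e-01  5.5984e+02]
 [-3.9000e-01 -8.8000e-01 -2.8000e-01 -1.1045e+02]
 [ 0.0000e+00  3.1000e-01 -9.5000e-01  4.7179e+02]
 [ 0.0000e+00  0.0000e+00  0.0000e+00  1.0000e+00]]
pos [ 529.2 -182.3  329.8] yaw 67.03 w 85.6 t 1.45
shift cm [ 25.886 -21.526   2.918] turn [ 0.0007  0.0018 -0.0029]
```

View pics/w1.png

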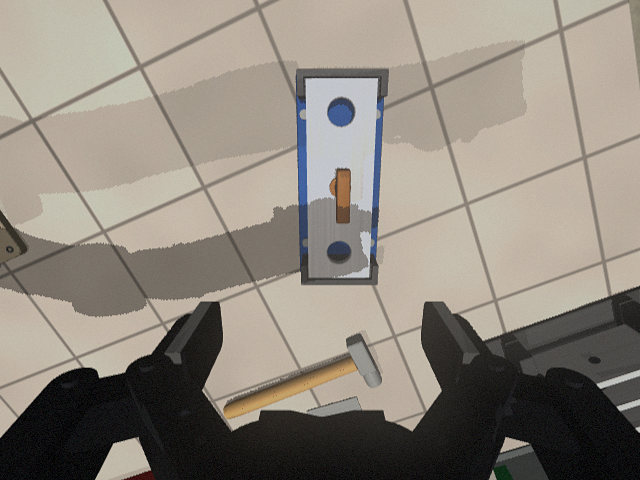

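The wrist view shows the whole plate: seats at (341,111) and (339,252), tee at (343,195), axis nearly upright in the image.

```bash
cat > mp.py <<'E'
from h import *
import sys
np.set_printoptions(precision=1,suppress=True)
d=dict(np.load(sys.argv[1]+'.npz')); w=cloud(d); hsv=cv2.cvtColor(d['image'],cv2.COLOR_RGB2HSV)
near=(np.hypot(w[...,0]-554,w[...,1]+182)<150)
tee=near&(w[...,2]>105); zt=np.median(w[...,2][tee]); top=tee&(abs(w[...,2]-zt)<5)
print('tee top z',zt,cv2.minAreaRect(w[top][:,:2].astype(np.float32)))
pl=near&(abs(w[...,2]-55)<5)&(hsv[...,1]<70); zp=np.median(w[...,2][pl]); print('plate z',zp,cv2.minAreaRect(w[pl][:,:2].astype(np.float32)))
m=cv2.morphologyEx(pl.astype(np.uint8),cv2.MORPH_OPEN,np.ones((3,3)))
cs,hi=cv2.findContours(m,cv2.RETR_CCOMP,cv2.CHAIN_APPROX_NONE)
for q,h in zip(cs,hi[0]):
    if h[3]>=0 and cv2.contourArea(q)>200:
        e=cv2.fitEllipse(ray(d,q[:,0],zp)[:,:2].astype(np.float32)); print('hole',e[0],e[1],cv2.fitEllipse(q)[0])
    elif h[3]<0 and cv2.contourArea(q)>2000: print('outer',cv2.minAreaRect(ray(d,q[:,0],zp)[:,:2].astype(np.float32)))
E
python3 mp.py w1
python3 -c "
from h import *
rel([408,130,300],67.2)"
```

```text
tee top z 406.23421324394803 ((530.5714111328125, -179.73281860351562), (30.942440032958984, 147.38848876953125), 67.09536743164062)
plate z 54.320041534819495 ((553.9719848632812, -183.70379638671875), (262.3428955078125, 102.08655548095703), 67.0968017578125)
outer ((553.7124633789062, -182.05630493164062), (238.41943359375, 80.02627563476562), 67.14512634277344)
hole (520.7763061523438, -259.7613830566406) (30.608762741088867, 31.730207443237305) (338.6153259277344, 251.079345703125)
hole (551.9220581054688, -192.55592346191406) (25.713180541992188, 76.43914031982422) (341.54766845703125, 193.31163024902344)
hole (586.215576171875, -104.19371795654297) (31.632179260253906, 31.763111114501953) (340.5199279785156, 111.31303405761719)
pos [ 529.2 -182.3  329.8] yaw 67.03 w 85.6 t 1.45
shift cm [ 24.029 -23.345   2.92 ] turn [ 0.0007  0.0018 -0.0029]
```

{"method": "step_arm", "body": {
  "commands": [3,-2.9,0.4,0,0,0,1,6,-5.8,0.8,0,0,0,1,9,-8.8,1.2,0,0,0,1,12,-11.7,1.5,0,0,0,1,15,-14.6,1.9,0,0,0,1,18,-17.5,2.2,0,0,0,1,21,-20.4,2.6,0,0,0,1,24,-23.3,2.9,0,0.002,-0.003,1,24,-23.3,2.9,0,0.002,-0.003,1,24,-23.3,2.9,0,0.002,-0.003,1]
}}

```text
clock: 2.45
eef_pos: [408.4, 130.1, 300.6]
tool_rot: [3.14, -0.001, 1.176]
force: [0.4, -0.1, 0.2]
width: 85.1
gripper_force: 0.0
```

```bash
cat > mc.py <<'E'
from h import *
import sys
np.set_printoptions(precision=1,suppress=True)
d=shot('wrist',sys.argv[1]); np.savez(sys.argv[1],**d)
w=cloud(d)
for k,c in dict(b=(432,186.5),a=(565,249),ram=(665,151)).items():
    m=(np.hypot(w[...,0]-c[0],w[...,1]-c[1])<30)&(w[...,2]>10)&(w[...,2]<90)
    if m.sum()<100: print(k,'unseen'); continue
    zt=np.percentile(w[m][:,2],95); t=m&(w[...,2]>zt-4)
    q=max(cv2.findContours(t.astype(np.uint8),0,cv2.CHAIN_APPROX_NONE)[0],key=len)
    e=cv2.fitEllipse(ray(d,q[:,0],zt)[:,:2].astype(np.float32)); print(k,'z',np.median(w[t][:,2]),e[0],e[1],cv2.fitEllipse(q)[0])
E
python3 mc.py w2
python3 -c "
from h import *
rel([432,186.5,150],67.2)"
```

```text
b z 69.4324834400806 (431.1541442871094, 186.33888244628906) (28.230655670166016, 28.56024169921875) (320.0524597167969, 144.01902770996094)
a z 69.31966201883444 (563.6804809570312, 247.69744873046875) (28.40659523010254, 29.080162048339844) (424.0977478027344, 26.201148986816406)
ram z 58.83703203742135 (662.7706298828125, 151.37515258789062) (24.451683044433594, 24.99782943725586) (542.42822265625, 85.76148986816406)
pos [408.9 129.3 300.6] yaw 67.24 w 85.9 t 2.5
shift cm [ 6.166 -0.114 15.063] turn [ 0.0022 -0.0004  0.0006]
```

{"method": "step_arm", "body": {
  "commands": [2,-0.1,4,0.002,0,0,1,4,-0.1,8,0.002,0,0,1,6.1,-0.2,12,0.002,0,0,1,6.1,-0.2,15,0.002,0,0,1,6.1,-0.2,15,0.002,0,0,1]
}}

```text
clock: 3.0
eef_pos: [428.9, 185.0, 147.4]
tool_rot: [-3.136, 0.006, 1.173]
force: [-0.7, -1.0, 0.7]
width: 85.7
gripper_force: 0.0
```

```bash
python3 -c "
from h import *
d=shot('wrist','w3')
rel([431.2,186.3,30],67.2)"
```

```text
pos [430.  185.5 149.5] yaw 67.2 w 85.5 t 3.05
shift cm [ 0.151  0.111 11.945] turn [-0.0027  0.003   0.    ]
```

View pics/w3.png

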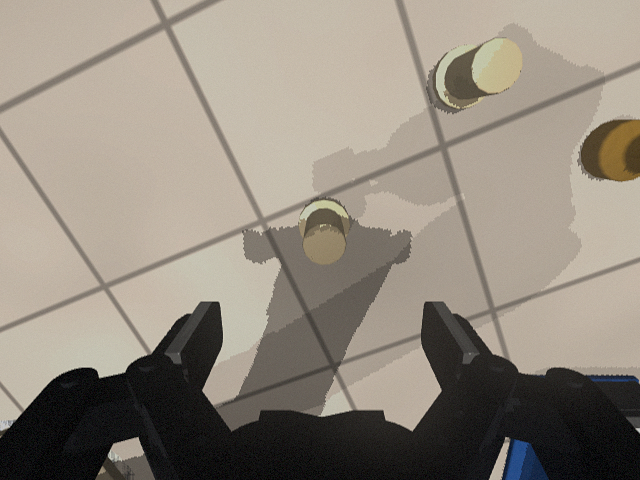

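Core b stands at (324,245), midway between the finger tips (columns 210 and 434). Going down on it.

{"method": "step_arm", "body": {
  "commands": [0.1,0.1,3,0,0,0,1,0.1,0.1,6,0,0,0,1,0.1,0.1,9,0,0,0,1,0.1,0.1,11,0,0,0,1,0.1,0.1,11.9,0,0,0,1,0.1,0.1,11.9,0,0,0,1,0.1,0.1,11.9,0,0,0,1]
}}

```text
clock: 3.75
eef_pos: [433.1, 188.6, 33.2]
tool_rot: [3.14, -0.003, 1.175]
force: [0.3, -0.7, 0.4]
width: 85.6
gripper_force: 0.0
```

{"method": "step_arm", "body": {
  "commands": [0,0,0,0,0,0,0.6,0,0,0,0,0,0,0.5,0,0,0,0,0,0,0.4,0,0,0,0,0,0,0.3,0,0,0,0,0,0,0.2,0,0,0,0,0,0,0.1,0,0,0,0,0,0,0,0,0,0,0,0,0,0,0,0,0,0,0,0,0]
}}

```text
clock: 4.65
eef_pos: [432.0, 188.7, 32.3]
tool_rot: [3.141, -0.002, 1.176]
force: [-0.1, -0.1, 5.7]
width: 28.9
gripper_force: 58.7
```

{"method": "step_arm", "body": {
  "commands": [0,0,-0.5,0,0,0,0,0,0,-1.5,0,0,0,0,0,0,-3.5,0,0,0,0,0,0,-6,0,0,0,0,0,0,-9,0,0,0,0,0,0,-12,0,0,0,0,0,0,-14.5,0,0,0,0,0,0,-16,0,0,0,0,0,0,-17,0,0,0,0,0,0,-17,0,0,0,0]
}}

```text
clock: 5.65
eef_pos: [432.3, 188.7, 203.1]
tool_rot: [3.14, -0.003, 1.176]
force: [1.0, -0.1, -0.3]
width: 28.5
gripper_force: 59.2
```

```bash
python3 -c "
from h import *
d=shot('wrist','w4'); np.savez('w4',**d)
w=cloud(d); s=ctrl.read_state(); e=s['eef_pos']; print(s['force'],s['gripper_force'])
hsv=cv2.cvtColor(d['image'],cv2.COLOR_RGB2HSV)
q=(w-e)@R.from_euler('xyz',s['tool_rot']).as_matrix()
t=(np.abs(q[...,1])<13)&(np.abs(q[...,0])<30)&(q[...,2]<60)&(q[...,2]>-60)
print(t.sum(),np.nanpercentile(q[t],[2,25,50,75,98],axis=0).round(1))
rel([520.6,-260.2,204],67.2)
rel([586.4,-103.7,204],67.2)"
```

```text
[ 0.26594714  0.04835539 -1.52894127] 59.22306954860687
8361 [[-13.8 -12.2 -39.1]
 [ -1.   -5.8 -38.2]
 [  7.9   0.1 -36.9]
 [ 11.7   6.2 -11.9]
 [ 17.5  12.4  12.5]]
pos [431.8 188.3 202.1] yaw 67.36 w 28.7 t 5.7
shift cm [-37.976  25.461  -0.238] turn [ 0.0005 -0.0017  0.0028]
pos [431.8 188.3 202.1] yaw 67.36 w 28.7 t 5.7
shift cm [-20.999  25.509  -0.21 ] turn [ 0.0005 -0.0017  0.0028]
```

View pics/w4.png

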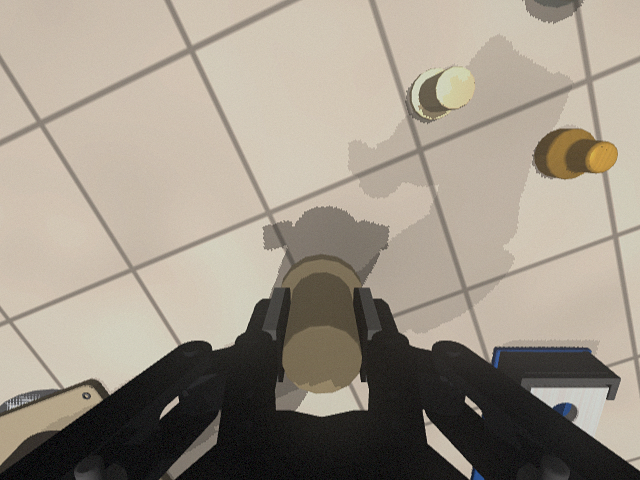

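Core b hangs upright between the pads, its top at (322,358). Moving it toward the far seat (seat_r).

{"method": "step_arm", "body": {
  "commands": [-1,0.7,0,0,0,0,0,-3,2,0,0,0,0,0,-6,4,0,0,0,0,0,-9,6,0,0,0,0,0,-12,8,0,0,0,0,0,-15,10,0,0,0,0,0,-18,12,0,0,0,0,0,-21,14,0,0,0,0,0,-24,16,0,0,0,0,0,-27,18,0,0,0,0,0]
}}

```text
clock: 6.7
eef_pos: [492.8, -132.4, 200.1]
tool_rot: [-3.139, -0.0, 1.175]
force: [1.3, -0.4, -0.8]
width: 28.7
gripper_force: 59.2
```

{"method": "step_arm", "body": {
  "commands": [-2.5,1.7,0,0,0,0,0,-5,3.5,0,0,0,0,0,-7.5,5.2,0,0,0,0,0,-9.5,6.5,0,0,0,0,0,-10.5,7.2,0,0,0,0,0,-11,7.5,0,0,0,0,0,-11,7.5,0,0,0,0,0,-11,7.5,0,0,0,0,0]
}}

```text
clock: 7.5
eef_pos: [520.7, -258.8, 201.0]
tool_rot: [-3.14, -0.002, 1.177]
force: [-0.2, 0.2, -0.7]
width: 28.9
gripper_force: 59.3
```

```bash
cat > held.py <<'E'
from h import *
def held(name,seat):
    d=shot('wrist',name); np.savez(name,**d); w=cloud(d); s=ctrl.read_state(); e=s['eef_pos']; Rt=R.from_euler('xyz',s['tool_rot'])
    q=(w-e)@Rt.as_matrix()
    hsv=cv2.cvtColor(d['image'],cv2.COLOR_RGB2HSV)
    t=(np.abs(q[...,1])<14)&(np.abs(q[...,0])<30)&(q[...,2]<-34)&(q[...,2]>-44)&(hsv[...,2]>60)
    p=q[t]; z=np.median(p[:,2]); f=p[(abs(p[:,1])<6)]
    # front edge per column of y: fit circle r=15
    b=[];
    for y in np.arange(-11,11.1,1):
        k=p[abs(p[:,1]-y)<.6]
        if len(k): b.append((np.percentile(k[:,0],98),y))
    b=np.array(b); from scipy.optimize import least_squares
    r=least_squares(lambda c:np.hypot(b[:,0]-c[0],b[:,1]-c[1])-14.7,[0,0],loss='soft_l1').x
    print('held centre tool xy',r.round(1),'top z',z.round(1))
    c=e+Rt.apply([r[0],r[1],0]); print('core world',c.round(1),'force',s['force'].round(1))
    rel(e+np.r_[np.array(seat)-c[:2],0],67.2)
E
python3 -c "
from held import *
held('w5',[520.6,-260.2])"
```

```text
held centre tool xy [-2.6  0.2] top z -36.9
core world [ 520.  -261.3  201.2] force [-0.2 -0.  -0.9]
pos [ 520.9 -258.7  201.2] yaw 67.49 w 28.8 t 7.55
shift cm [0.119 0.011 0.   ] turn [-0.0009 -0.0021  0.005 ]
```

View pics/w5.png

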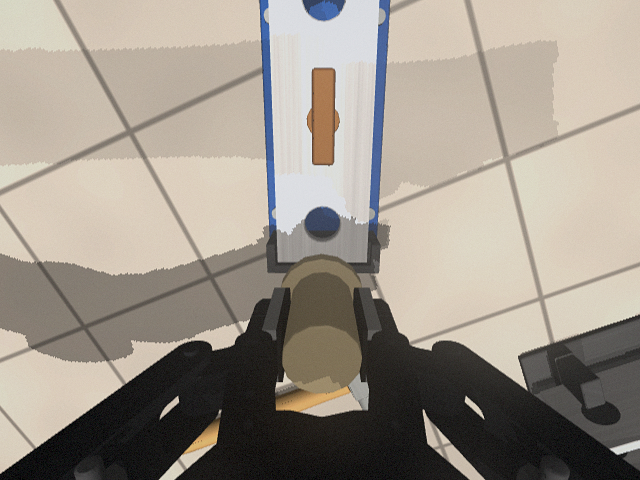

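Column 322 holds the core, the seat (323,222) and the tee (323,116), so lateral alignment is right. Measuring the seat again from this nearer place.

```bash
sed -i 's/w\[...,2\]>105)/w[...,2]>105)\&(w[...,2]<135)\&(hsv[...,1]>90)/' mp.py; python3 mp.py w5; python3 mp.py w1|head -1
```

```text
tee top z 122.38151250033643 ((553.5484619140625, -182.98219299316406), (54.74315643310547, 13.613945960998535), 66.907958984375)
plate z 54.445611078169634 ((544.4952392578125, -205.29296875), (214.06089782714844, 102.24507904052734), 67.42317962646484)
outer ((546.2034912109375, -199.95449829101562), (201.8246612548828, 80.00192260742188), 67.14486694335938)
hole (520.755859375, -260.0327453613281) (30.4053955078125, 31.49148178100586) (321.91656494140625, 222.53439331054688)
hole (554.1914672851562, -181.22299194335938) (23.782817840576172, 83.51793670654297) (322.7732238769531, 115.48556518554688)
tee top z 122.37306384203663 ((553.7068481445312, -182.1854705810547), (54.13493728637695, 13.904300689697266), 66.66470336914062)
```

{"method": "step_arm", "body": {
  "commands": [0.1,0,1,0,-0.002,0,0,0.1,0,3,0,-0.002,0,0,0.1,0,5.5,0,-0.002,0,0,0.1,0,8,0,-0.002,0,0,0.1,0,10,0,-0.002,0,0,0.1,0,10.5,0,-0.002,0,0,0.1,0,10.5,0,-0.002,0,0,0.1,0,10.5,0,-0.002,0,0]
}}

```text
clock: 8.35
eef_pos: [522.0, -259.1, 97.0]
tool_rot: [3.14, 0.001, 1.176]
force: [-0.1, -0.7, -1.4]
width: 28.7
gripper_force: 59.3
```

```bash
python3 -c "
from held import *
held('w6',[520.8,-260.1])"
```

```text
held centre tool xy [-2.4  0.2] top z -36.8
core world [ 521.5 -261.6   97.3] force [-0.1 -0.4 -1.4]
pos [ 522.2 -259.4   97.3] yaw 67.39 w 29.2 t 8.4
shift cm [ 0.116 -0.121 -0.   ] turn [0.0019 0.0006 0.0032]
```

{"method": "step_arm", "body": {
  "commands": [0.1,-0.1,0,0,0,0,0,0.1,-0.1,0.4,0,0,0,0,0.1,-0.1,0.8,0,0,0,0,0.1,-0.1,1.2,0,0,0,0,0.1,-0.1,1.5,0,0,0,0,0.1,-0.1,1.8,0,0,0,0,0.1,-0.1,1.9,0,0,0,0,0.1,-0.1,1.9,0,0,0,0]
}}

```text
clock: 9.2
eef_pos: [520.7, -258.0, 77.0]
tool_rot: [-3.141, 0.001, 1.176]
force: [1.0, -0.3, -1.1]
width: 28.6
gripper_force: 59.3
```

{"method": "step_arm", "body": {
  "commands": [0,0,0.1,0,0,0,0,0,0,0.2,0,0,0,0,0,0,0.3,0,0,0,0,0,0,0.4,0,0,0,0,0,0,0.4,0,0,0,0]
}}

```text
clock: 9.7
eef_pos: [520.8, -258.1, 73.4]
tool_rot: [-3.142, 0.001, 1.176]
force: [-0.1, 0.4, 1.0]
width: 28.5
gripper_force: 59.4
```

{"method": "step_arm", "body": {
  "commands": [0,0,0.05,0,0,0,0,0,0,0.1,0,0,0,0,0,0,0.1,0,0,0,0]
}}

```text
clock: 10.0
eef_pos: [520.8, -258.2, 73.4]
tool_rot: [3.141, 0.001, 1.176]
force: [-2.8, 0.6, 8.8]
width: 28.7
gripper_force: 60.0
```

```bash
python3 -c "
from held import *
held('w7',[520.8,-260.1])"
```

```text
held centre tool xy [-2.5  0.2] top z -37.1
core world [ 520.  -260.5   73.4] force [-2.8  1.6  8.9]
pos [ 520.8 -258.1   73.4] yaw 67.37 w 28.8 t 10.05
shift cm [ 0.067  0.054 -0.   ] turn [0.0003 0.0011 0.0029]
```

{"method": "step_arm", "body": {
  "commands": [0,0,0,0,0,0,0.36,0,0,0,0,0,0,0.4,0,0,0,0,0,0,0.5,0,0,0,0,0,0,0.7,0,0,0,0,0,0,1,0,0,0,0,0,0,1,0,0,0,0,0,0,1,0,0,0,0,0,0,1]
}}

```text
clock: 10.85
eef_pos: [520.8, -258.0, 72.2]
tool_rot: [-3.141, 0.001, 1.176]
force: [-0.9, -0.4, -0.2]
width: 85.6
gripper_force: 0.0
```

{"method": "step_arm", "body": {
  "commands": [0,0,-1,0,0,0,1,0,0,-3,0,0,0,1,0,0,-6,0,0,0,1,0,0,-10,0,0,0,1,0,0,-14,0,0,0,1,0,0,-17,0,0,0,1,0,0,-17,0,0,0,1]
}}

```text
clock: 11.55
eef_pos: [523.7, -258.8, 247.8]
tool_rot: [3.132, 0.001, 1.176]
force: [0.6, -0.6, 0.3]
width: 85.4
gripper_force: 0.0
```

```bash
python3 -c "
from h import *
d=shot('top'); w=cloud(d); np.set_printoptions(precision=1,suppress=True)
d2=shot('scene','s2'); w=cloud(d2)
m=(np.hypot(w[...,0]-523,w[...,1]+260)<30)&(w[...,2]>90)&(w[...,2]<130); print(m.sum(),np.percentile(w[m],[5,50,95],axis=0))
rel([540,191,245],67.2)"
```

```text
256 [[ 512.  -271.1   92.1]
 [ 529.4 -257.8  108.6]
 [ 537.1 -246.6  112.2]]
pos [ 520.9 -258.1  243.4] yaw 67.36 w 86.0 t 11.65
shift cm [ 42.2 -15.5  -0.2] turn [0. 0. 0.]
```

View pics/s2.png

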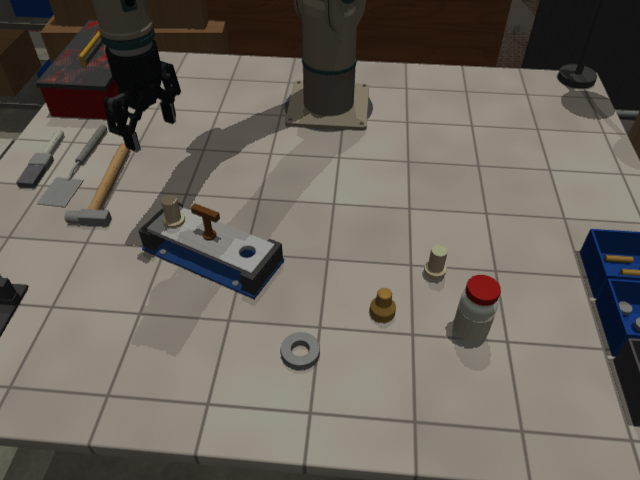

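The first core stands upright with its shoulder on the plate at (172,215). Now on to core a.

{"method": "step_arm", "body": {
  "commands": [4,-1.5,0,0,0,0,1,8.5,-3.1,0,0,0,0,1,13,-4.7,0,0,0,0,1,17.5,-6.4,0,0,0,0,1,22,-8,0,0,0,0,1,26.5,-9.7,0,0,0,0,1,31,-11.4,0,0,0,0,1,35.5,-13,0,0,0,0,1,39.5,-14.5,0,0,0,0,1,42.2,-15.5,0,0,0,0,1]
}}

```text
clock: 12.65
eef_pos: [538.5, 194.9, 240.6]
tool_rot: [-3.138, 0.001, 1.18]
force: [0.8, -0.5, -0.3]
width: 85.6
gripper_force: 0.0
```

{"method": "step_arm", "body": {
  "commands": [0,0,0,0,0,0,1,0,0,0,0,0,0,1]
}}

```text
clock: 12.85
eef_pos: [539.1, 191.2, 240.5]
tool_rot: [-3.139, 0.003, 1.178]
force: [-0.3, -0.7, -0.2]
width: 85.6
gripper_force: 0.0
```

```bash
python3 mc.py w8; python3 -c "
from h import *
rel([563.7,247.7,110],67.2)"
```

```text
b unseen
a z 69.40761534515656 (564.6805419921875, 248.27919006347656) (28.394804000854492, 28.717267990112305) (323.5386657714844, 144.1681671142578)
ram z 58.97299615350181 (663.75390625, 152.20855712890625) (24.259031295776367, 24.542652130126953) (459.09942626953125, 199.17251586914062)
pos [539.5 189.9 240.7] yaw 67.35 w 85.5 t 12.9
shift cm [ 6.312  0.029 13.051] turn [-0.0016  0.0035  0.0025]
```

{"method": "step_arm", "body": {
  "commands": [2,0,4,0,0.003,0.002,1,4.2,0.1,7.5,0,0.003,0.002,1,6.3,0.1,11,0,0.003,0.002,1,6.3,0.1,13,0,0.003,0.002,1,6.3,0.1,13,0,0.003,0.002,1,6.3,0.1,13,0,0.003,0.002,1]
}}

```text
clock: 13.5
eef_pos: [565.5, 246.9, 111.9]
tool_rot: [-3.141, -0.001, 1.172]
force: [-0.4, 0.7, 0.1]
width: 85.7
gripper_force: 0.0
```

```bash
python3 -c "
from h import *
rel([564.4,248.1,33],67.2)"
```

```text
pos [565.5 246.9 111.9] yaw 67.13 w 85.7 t 13.5
shift cm [ 0.065 -0.151  7.887] turn [-0.0003 -0.0006 -0.0013]
```

{"method": "step_arm", "body": {
  "commands": [0.1,-0.1,2,0,0,0,1,0.1,-0.1,4,0,0,0,1,0.1,-0.1,6,0,0,0,1,0.1,-0.1,7.5,0,0,0,1,0.1,-0.1,7.9,0,0,0,1,0.1,-0.1,7.9,0,0,0,1,0.1,-0.1,7.9,0,0,0,1]
}}

```text
clock: 14.2
eef_pos: [565.6, 250.6, 34.1]
tool_rot: [3.141, -0.004, 1.174]
force: [-1.4, 0.4, -0.0]
width: 85.5
gripper_force: 0.0
```

{"method": "step_arm", "body": {
  "commands": [0,0,0,0,0,0,0.6,0,0,0,0,0,0,0.5,0,0,0,0,0,0,0.4,0,0,0,0,0,0,0.3,0,0,0,0,0,0,0.2,0,0,0,0,0,0,0.1,0,0,0,0,0,0,0,0,0,0,0,0,0,0,0,0,0,0,0,0,0]
}}

```text
clock: 15.1
eef_pos: [565.0, 250.5, 33.4]
tool_rot: [3.141, -0.003, 1.174]
force: [-0.3, 0.0, 5.0]
width: 29.0
gripper_force: 58.9
```

{"method": "step_arm", "body": {
  "commands": [0,0,-0.5,0,0,0,0,0,0,-1.5,0,0,0,0,0,0,-3.5,0,0,0,0,0,0,-6,0,0,0,0,0,0,-9,0,0,0,0,0,0,-12,0,0,0,0,0,0,-14.5,0,0,0,0,0,0,-16,0,0,0,0,0,0,-17,0,0,0,0,0,0,-17,0,0,0,0]
}}

```text
clock: 16.1
eef_pos: [565.3, 250.3, 204.5]
tool_rot: [3.14, -0.004, 1.174]
force: [-0.2, 0.7, -1.0]
width: 28.6
gripper_force: 59.2
```

```bash
python3 -c "
from held import *
held('w9',[586.4,-103.8])"
```

```text
held centre tool xy [-1.4  0.7] top z -37.3
core world [564.8 248.4 203.2] force [-0.4 -0.5 -0.7]
pos [564.7 249.9 203.2] yaw 67.25 w 28.7 t 16.15
shift cm [-31.642  15.609  -0.08 ] turn [ 0.0002 -0.0026  0.0009]
```

{"method": "step_arm", "body": {
  "commands": [-1,0.5,0,0,0,0,0,-3,1.5,0,0,0,0,0,-6,3,0,0,0,0,0,-9,4.5,0,0,0,0,0,-12.5,6.2,0,0,0,0,0,-16,7.9,0,0,0,0,0,-19.5,9.6,0,0,0,0,0,-23,11.3,0,0,0,0,0,-26,12.8,0,0,0,0,0,-28.5,14.1,0,0,0,0,0]
}}

```text
clock: 17.15
eef_pos: [583.1, -71.1, 200.9]
tool_rot: [-3.139, -0.0, 1.171]
force: [-0.5, -0.8, -0.8]
width: 28.8
gripper_force: 59.2
```

{"method": "step_arm", "body": {
  "commands": [-1.5,0.7,0,0,-0.002,0,0,-2.5,1.2,0,0,-0.002,0,0,-3.1,1.5,0,0,-0.002,0,0,-3.1,1.5,0,0,-0.002,0,0,-3.1,1.5,0,0,-0.002,0,0]
}}

```text
clock: 17.65
eef_pos: [586.4, -100.1, 202.2]
tool_rot: [-3.141, -0.001, 1.176]
force: [0.1, 0.4, -1.8]
width: 28.8
gripper_force: 59.2
```

```bash
python3 -c "
from held import *
held('w10',[586.4,-103.8])"; python3 mp.py w10
```

```text
held centre tool xy [-2.2  0.3] top z -36.1
core world [ 585.9 -102.1  202.3] force [ 0.1 -0.7 -0.8]
pos [ 586.4 -100.   202.3] yaw 67.38 w 28.9 t 17.7
shift cm [-0.137  0.113 -0.   ] turn [-0.0005 -0.0012  0.0031]
tee top z nan ((0.0, 0.0), (0.0, 0.0), 0.0)
plate z 54.334682417249724 ((555.95849609375, -177.8489990234375), (249.84103393554688, 101.88251495361328), 66.96270751953125)
outer ((582.1533203125, -114.4469985961914), (93.82234191894531, 80.01615142822266), 67.13631439208984)
hole (586.8391723632812, -103.27826690673828) (30.583826065063477, 31.213027954101562) (323.0565185546875, 223.85968017578125)
  return _methods._mean(a, axis=axis, dtype=dtype,
  ret = ret.dtype.type(ret / rcount)
```

View pics/w10.png

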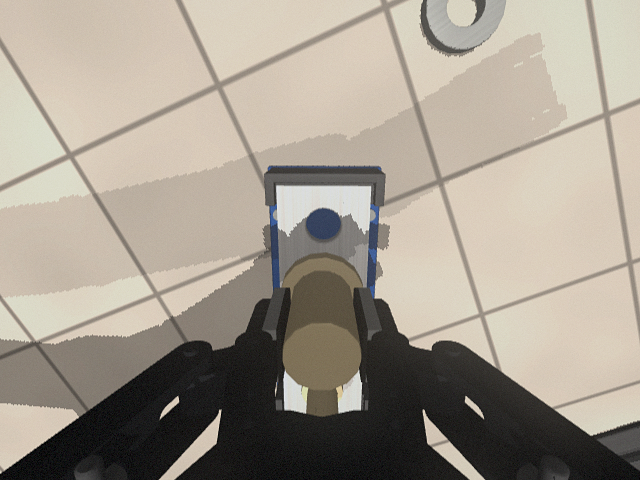

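Seat_l lies at (323,224), in line with the core's column (321). Lowering.

{"method": "step_arm", "body": {
  "commands": [-0.1,0.1,1,0,-0.001,0.003,0,-0.1,0.1,3,0,-0.001,0.003,0,-0.1,0.1,5.5,0,-0.001,0.003,0,-0.1,0.1,8,0,-0.001,0.003,0,-0.1,0.1,10,0,-0.001,0.003,0,-0.1,0.1,10.5,0,-0.001,0.003,0,-0.1,0.1,10.5,0,-0.001,0.003,0,-0.1,0.1,10.5,0,-0.001,0.003,0]
}}

```text
clock: 18.5
eef_pos: [587.6, -102.7, 97.9]
tool_rot: [3.14, 0.0, 1.171]
force: [-0.1, 0.1, -1.9]
width: 28.9
gripper_force: 59.2
```

```bash
python3 -c "
from held import *
held('w11',[586.7,-103.5])"
```

```text
held centre tool xy [-2.1 -0.1] top z -35.8
core world [ 587.  -104.7   98.3] force [ 0.4  0.2 -1.6]
pos [ 587.8 -102.8   98.3] yaw 67.09 w 28.8 t 18.55
shift cm [ 0.101 -0.073 -0.   ] turn [ 0.0018  0.     -0.0018]
```

{"method": "step_arm", "body": {
  "commands": [0.1,-0.1,0,0,0,0,0,0.1,-0.1,0.4,0,0,0,0,0.1,-0.1,0.8,0,0,0,0,0.1,-0.1,1.2,0,0,0,0,0.1,-0.1,1.5,0,0,0,0,0.1,-0.1,1.8,0,0,0,0,0.1,-0.1,1.9,0,0,0,0,0.1,-0.1,1.9,0,0,0,0]
}}

```text
clock: 19.35
eef_pos: [586.3, -101.7, 77.9]
tool_rot: [-3.141, 0.001, 1.171]
force: [-0.2, 1.1, -0.9]
width: 28.7
gripper_force: 59.2
```

{"method": "step_arm", "body": {
  "commands": [0,0,0.1,0,0,0,0,0,0,0.2,0,0,0,0,0,0,0.3,0,0,0,0,0,0,0.3,0,0,0,0,0,0,0.3,0,0,0,0]
}}

```text
clock: 19.85
eef_pos: [586.4, -101.7, 75.2]
tool_rot: [-3.141, 0.001, 1.171]
force: [-0.6, -0.1, -1.4]
width: 28.9
gripper_force: 59.2
```

{"method": "step_arm", "body": {
  "commands": [0,0,0.05,0,0,0,0,0,0,0.1,0,0,0,0,0,0,0.15,0,0,0,0,0,0,0.15,0,0,0,0]
}}

```text
clock: 20.25
eef_pos: [586.4, -101.8, 74.4]
tool_rot: [3.141, 0.001, 1.171]
force: [-0.5, -0.6, 4.4]
width: 28.9
gripper_force: 60.1
```

```bash
python3 -c "
from held import *
held('w12',[586.7,-103.5])"
```

```text
held centre tool xy [-2.1  0.2] top z -36.2
core world [ 585.8 -103.8   74.4] force [-2.  -0.   5.5]
pos [ 586.4 -101.8   74.4] yaw 67.08 w 28.8 t 20.3
shift cm [ 0.058  0.072 -0.   ] turn [ 0.0002  0.0008 -0.0022]
```

Contact at exactly the expected height (74.4). Releasing.

{"method": "step_arm", "body": {
  "commands": [0,0,0,0,0,0,0.36,0,0,0,0,0,0,0.4,0,0,0,0,0,0,0.5,0,0,0,0,0,0,0.7,0,0,0,0,0,0,1,0,0,0,0,0,0,1,0,0,0,0,0,0,1,0,0,0,0,0,0,1]
}}

```text
clock: 21.1
eef_pos: [586.4, -101.7, 73.7]
tool_rot: [-3.141, 0.001, 1.171]
force: [0.2, 0.4, -0.6]
width: 85.5
gripper_force: 0.0
```

{"method": "step_arm", "body": {
  "commands": [0,0,-1,0,0,0,1,0,0,-3,0,0,0,1,0,0,-6,0,0,0,1,0,0,-10,0,0,0,1,0,0,-14,0,0,0,1,0,0,-17,0,0,0,1,0,0,-17,0,0,0,1,0,0,-17,0,0,0,1]
}}

```text
clock: 21.9
eef_pos: [586.6, -101.7, 244.8]
tool_rot: [3.14, 0.001, 1.171]
force: [-0.2, 0.4, -0.8]
width: 85.1
gripper_force: 0.0
```

```bash
python3 -c "
from h import *
rel([553.6-24,-182.2-57,245],67.1)"
```

```text
pos [ 586.6 -101.7  244.8] yaw 67.08 w 85.1 t 21.9
shift cm [-1.4879e+01  1.0900e-01 -1.1000e-02] turn [ 0.0016  0.0005 -0.0004]
```

{"method": "step_arm", "body": {
  "commands": [-3,0,0,0,0,0,1,-6.5,0.1,0,0,0,0,1,-10,0.1,0,0,0,0,1,-13.5,0.1,0,0,0,0,1,-14.9,0.1,0,0,0,0,1,-14.9,0.1,0,0,0,0,1,-14.9,0.1,0,0,0,0,1]
}}

```text
clock: 22.6
eef_pos: [529.7, -237.5, 243.2]
tool_rot: [-3.14, -0.001, 1.172]
force: [0.4, 0.1, 1.3]
width: 85.2
gripper_force: 0.0
```

```bash
python3 -c "
from h import *
d=shot('wrist','w13');np.savez('w13',**d)"; python3 mp.py w13; python3 -c "
from h import *
d=np.load('w13.npz'); w=cloud(d)
for c in ((520.7,-260),(586.7,-103.5)):
    m=(np.hypot(w[...,0]-c[0],w[...,1]-c[1])<20)&(w[...,2]>100)&(w[...,2]<125); print(m.sum(),np.median(w[m],0) if m.sum() else '')
rel([553.6,-182.2,150],67.1)"
```

```text
tee top z 122.4059765685169 ((553.2364501953125, -183.01849365234375), (54.51851272583008, 13.460443496704102), 67.58488464355469)
plate z 54.40036651208348 ((551.93896484375, -188.984130859375), (250.392578125, 102.04490661621094), 67.12118530273438)
outer ((553.2748413085938, -183.13658142089844), (236.40597534179688, 80.02090454101562), 67.144775390625)
hole (551.9675903320312, -186.3135528564453) (23.852760314941406, 80.48516082763672) (322.0999450683594, 149.9759063720703)
hole (587.8974609375, -99.58280944824219) (42.55420684814453, 52.015174865722656) (321.4178466796875, 37.023773193359375)
979 [ 520.78319512 -258.7895936   110.42039633]
1659 [ 585.76548429 -104.86651737  110.32283794]
pos [ 530.1 -236.8  243.5] yaw 67.23 w 85.2 t 22.65
shift cm [5.933 0.059 9.355] turn [-0.0008 -0.0012  0.0023]
```

View pics/w13.png

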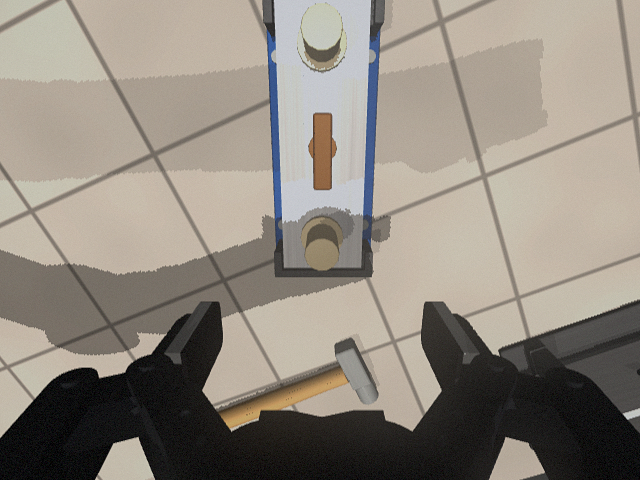

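Both cores sit with tops level at z 110.4; tee at (322,150), centre (553.5,-182.5), top at z 122.4. Going over the tee.

{"method": "step_arm", "body": {
  "commands": [2,0,2,0,-0.001,0,1,4,0.1,4,0,-0.001,0,1,5.9,0.1,6.5,0,-0.001,0,1,5.9,0.1,9,0,-0.001,0,1,5.9,0.1,9.3,0,-0.001,0,1,5.9,0.1,9.3,0,-0.001,0,1,5.9,0.1,9.3,0,-0.001,0,1]
}}

```text
clock: 23.35
eef_pos: [554.1, -185.2, 151.9]
tool_rot: [3.14, 0.001, 1.171]
force: [-0.3, 0.3, 0.4]
width: 85.4
gripper_force: 0.0
```

```bash
python3 -c "
from h import *
rel([553.5,-182.3,95],67.14)"
```

```text
pos [ 554.1 -185.2  151.9] yaw 67.1 w 85.4 t 23.35
shift cm [ 0.254 -0.182  5.689] turn [ 0.0017  0.0014 -0.0007]
```

{"method": "step_arm", "body": {
  "commands": [0.1,-0.1,1.5,0.002,0.001,0,1,0.1,-0.1,3,0.002,0.001,0,1,0.1,-0.1,4.5,0.002,0.001,0,1,0.1,-0.1,5.5,0.002,0.001,0,1,0.1,-0.1,5.7,0.002,0.001,0,1,0.1,-0.1,5.7,0.002,0.001,0,1,0.1,-0.1,5.7,0.002,0.001,0,1]
}}

```text
clock: 24.05
eef_pos: [553.1, -184.2, 94.3]
tool_rot: [-3.141, 0.0, 1.171]
force: [0.0, 0.7, 0.2]
width: 85.2
gripper_force: 0.0
```

```bash
python3 -c "
from h import *
rel([553.5,-182.3,95],67.14)"
```

```text
pos [ 553.1 -184.2   94.3] yaw 67.08 w 85.2 t 24.05
shift cm [ 0.193 -0.042 -0.066] turn [-0.001   0.0004 -0.0011]
```

Trim 2 mm along the bar (toward the load's centre), then close slowly.

{"method": "step_arm", "body": {
  "commands": [0.2,0,0,0,0,0,1,0.2,0,0,0,0,0,0.8,0.2,0,0,0,0,0,0.6,0.2,0,0,0,0,0,0.45,0.2,0,0,0,0,0,0.3,0.2,0,0,0,0,0,0.2,0.2,0,0,0,0,0,0.1,0.2,0,0,0,0,0,0,0.2,0,0,0,0,0,0,0.2,0,0,0,0,0,0]
}}

```text
clock: 25.05
eef_pos: [553.3, -182.3, 93.9]
tool_rot: [-3.139, 0.001, 1.171]
force: [-0.9, 0.1, 4.1]
width: 13.1
gripper_force: 59.7
```

{"method": "step_arm", "body": {
  "commands": [0,0,-0.1,0,0,0,0,0,0,-0.3,0,0,0,0,0,0,-0.5,0,0,0,0,0,0,-0.7,0,0,0,0,0,0,-1,0,0,0,0,0,0,-1.3,0,0,0,0,0,0,-1.6,0,0,0,0,0,0,-2,0,0,0,0,0,0,-2,0,0,0,0,0,0,-2,0,0,0,0]
}}

```text
clock: 26.05
eef_pos: [553.5, -182.3, 114.0]
tool_rot: [-3.14, 0.001, 1.171]
force: [0.4, -0.2, -9.2]
width: 13.2
gripper_force: 58.5
```

```bash
cat > lev.py <<'E'
from h import *
import sys
np.set_printoptions(precision=2,suppress=True)
s=ctrl.read_state(); dz=s['eef_pos'][2]-94.3; print(s['force'],s['torque'],s['width'],dz)
d=shot('scene',sys.argv[1]); w=cloud(d); hsv=cv2.cvtColor(d['image'],cv2.COLOR_RGB2HSV)
m=(np.hypot(w[...,0]-553,w[...,1]+182)<130)&(abs(w[...,2]-54.5-dz)<12)&(hsv[...,1]<60)&(hsv[...,2]>110)
p=w[m]; n=p-np.r_[553.5,-182.3,0]; u=n@[.389,.921,0]; v=n@[.921,-.389,0]
k=np.ones(len(p),bool)
for _ in range(4):
    c=np.linalg.lstsq(np.c_[u,v,np.ones(len(u))][k],p[k,2],rcond=None)[0]; k=abs(p[:,2]-np.c_[u,v,np.ones(len(u))]@c)<2
print('plate: slope y,x (deg)',np.degrees(c[:2]),'z',c[2],k.sum())
for a in(-85,85):
    t=(np.hypot(*(w[...,:2]-(np.r_[553.5,-182.3]+a*np.r_[.389,.921])).transpose(2,0,1))<22)&(w[...,2]>95+dz)&(w[...,2]<120+dz)
    print('core',a,t.sum(),np.percentile(w[t],[50,97],axis=0)[:,2] if t.sum() else '')
rel([553.5,-182.3,195],67.14)
E
python3 lev.py s3
```

```text
[ 0.41 -0.25 -9.15] [ 0.   -0.02  0.  ] 13.247566798203222 19.66362905845908
plate: slope y,x (deg) [0.06 0.02] z 74.4751316534799 1283
core -85 167 [129.35 132.5 ]
core 85 255 [129.41 132.39]
pos [ 553.4 -182.3  113.8] yaw 67.08 w 13.3 t 26.1
shift cm [ 0.   -0.01 -8.12] turn [-0.  0. -0.]
```

View pics/s3.png

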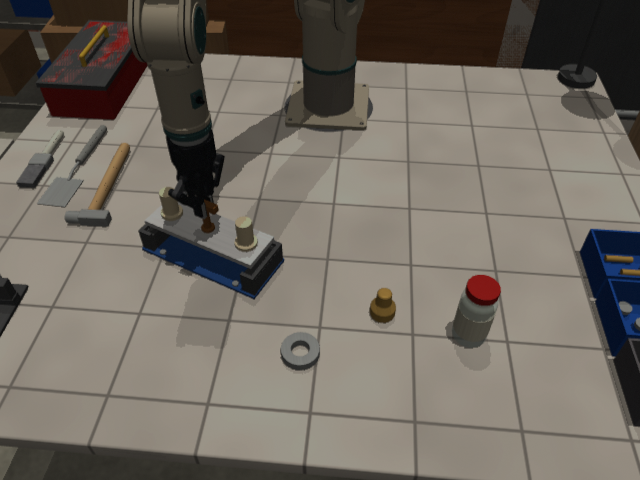

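The plate hangs level 2 cm up with both cores seated. Raising the rest.

{"method": "step_arm", "body": {
  "commands": [0,0,-0.4,0,0,0,0,0,0,-1.2,0,0,0,0,0,0,-2.2,0,0,0,0,0,0,-3.3,0,0,0,0,0,0,-4.4,0,0,0,0,0,0,-5.5,0,0,0,0,0,0,-6.6,0,0,0,0,0,0,-7.6,0,0,0,0,0,0,-8.2,0,0,0,0,0,0,-8.4,0,0,0,0]
}}

```text
clock: 27.1
eef_pos: [554.0, -182.4, 198.6]
tool_rot: [-3.141, 0.001, 1.171]
force: [0.3, 0.3, -9.5]
width: 12.5
gripper_force: 58.7
```

{"method": "step_arm", "body": {
  "commands": [0,0,0,0,0,0,0,0,0,0,0,0,0,0,0,0,0,0,0,0,0,0,0,0,0,0,0,0,0,0,0,0,0,0,0,0,0,0,0,0,0,0,0,0,0,0,0,0,0]
}}

```text
clock: 27.8
eef_pos: [553.6, -182.3, 197.7]
tool_rot: [-3.139, 0.001, 1.171]
force: [0.6, 0.4, -8.6]
width: 13.1
gripper_force: 58.7
```

```bash
python3 lev.py s4
```

```text
[ 0.59  0.38 -8.57] [-0.   -0.03 -0.02] 13.116140680953084 103.43822383785577
plate: slope y,x (deg) [0.01 0.04] z 158.19542947363192 1401
core -85 206 [211.77 216.11]
core 85 285 [212.93 216.  ]
pos [ 553.6 -182.3  197.7] yaw 67.08 w 13.2 t 27.85
shift cm [-0.   -0.01  0.27] turn [-0.  0. -0.]
```

Level (within 0.05°), steady, lifted 104 mm, cores seated. Handing in.

```bash
python3 -c "
from cell import ctrl
print(ctrl.finish_job())"
```

```text
the job is handed in; nothing more can be done
None
```

The job is handed in at about 28 s: both cores are seated upright in the plate, which is held by its tee, level and steady, about 10 cm above the stand, and the rammer head, jar and ring gauge were not touched.

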